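# Refill the spring magazine with rosette blanks

### The job

Load the two round wooden blanks that lie in the loading chute into the spring magazine at its end: each must go into the round mouth and be pressed down on the stack, against the spring, until the three brass catches snap out over its rim. Finish with both blanks lying flat in the stack, held down under the catches.

Things in the scene. Friction and masses are not known exactly. Their poses are not given: they have to be found in the camera images.
- mouth (a point): Centre of the magazine's round mouth, level with the top of the grey deck, 110 mm above the bench. +x runs along the chute towards the mouth, z up. The mouth is a 67 mm hole in the 12 mm thick deck; below it six guide rods hold the stack, with room for 4 blanks. The shut fingers fit into it. The machine stands fixed and level.
- chute_end (a point): Open end of the chute, on the deck's top face in mid-lane, 235 mm behind the mouth's centre. From here the lane runs straight to the mouth (same axes as the mouth) between two dark wooden fences, 68 mm apart and 8 mm high. A wooden end stop, as high, stands 33.5 mm beyond the mouth's centre. The deck is 290 x 120 mm.
- stack_top (a point): On the mouth's axis, 11 mm below deck level: the flat underside of the three brass spring catches, where the top of the held stack lies. The catches leave a 58 mm circle free; their tops slope: a blank slid into the mouth rests on them, its top about 7 mm above the deck. Pressed mid-face with about 8 to 15 N till its top is 14 mm below the deck, it snaps under all three.
- blank_a_centre (a point): Centre (half-way up) of a loose round beech blank, 64 mm across, 12 mm thick, about 28 g, circles scribed on its top. It lies flat in the chute between the fences, 70 to 85 mm before the mouth's centre. z is its axis.
- blank_b_centre (a point): Centre (half-way up) of the second loose blank, just like the first, lying flat in the chute behind it, 150 to 178 mm before the mouth's centre.
- follower (a joint): The orange follower plate under the stack, pushed up by a coil spring: 0 (m) with the one blank already in the magazine, grows as the stack is pressed down, 0.012 more for each further blank held under the catches.
Things that resemble listed ones, but are neither listed nor needed, are in the scene too. What is shaped like the part that bears blank_a_centre but purple or red is not meant.

How it is judged:
At the end, for the whole second after the job is handed in: Both blanks lie under the catches: each centre at least 15 mm below deck level (held: 17 mm or more) and within 5 mm of the mouth's axis, flat within 0.12 rad, and the follower, two blanks lower than at the start (0.021 to 0.028), holds the stack up against the catches (z of each of blank_a_centre, blank_b_centre in the frame of mouth below -0.015 m and horizontal distance between each of blank_a_centre, blank_b_centre and mouth below 0.005 m and angle between the z axis of each of blank_a_centre, blank_b_centre and the z axis of mouth, either way round below 0.12 rad and value of joint follower between 0.021 and 0.028 m); the robot touches nothing.
It also fails if it takes over 51 s, if anything falls off the work surface, if the arm or the gripper's body presses on something with over 40 N, if the wrist force passes 120 N, or if a joint passes its speed limit or range.

### The arm

A 6-joint arm with a two-finger parallel gripper is mounted at the origin on the work surface. World frame = base frame: x ahead of the robot, y to its left, z up, the work surface at z = 0. Lengths are in m, angles in rad, forces in N, time in s.
With the tool pointing down it reaches from about 0.35 to 0.775 m from the base axis. Payload 5.5 kg.
Tool frame: the origin (TCP) lies on the mounting face of the last link; the fingertips stand 173 mm ahead of it and the grasp point (between the pads) lies 155 mm ahead of it; z points along the fingers, y is the direction in which the jaws open and shut (so a half turn about z gives the same grasp; the last joint's range is limited). The gripper opens to 85 mm and grips with 20 to 120 N. Pads are 22 mm wide; open, the fingers measure 114 mm over their backs; the gripper's body (76 mm by 85 mm) begins 54 mm behind the grasp point. The pads swing forward as they close: fully open they stand 13 mm farther back than shut.
Start: joints at [-1.372, 0.313, 0.046, 1.304, 0, 1.431], TCP at [0.191, -0.542, 0.405] pointing down, gripper open.
Joint ranges: [-2.76, 2.76], [-0.86, 1.69], [-1.03, 1.26], [-2.2, 2.34], [-1.47, 1.5], [-3.14, 3.14]. Speed limits (rad/s): [2.57, 2.57, 3.14, 3.14, 3.14, 3.14].

### API

Orientations are given as a unit quaternion [w, x, y, z].
In Python, from workcell import * gives the robot as it stands. The module is installed in compiled form; this text tells all that it offers.
- The arm moves only by the shell command python3 -m crank 'ROWS' [FORCE]. ROWS is JSON, a list of rows, each a list of 7 numbers: the shift along the tool's x, y, z in mm, then the turn, a rotation vector about the tool's x, y, z in degrees, then the opening, from 0 (shut) to 1 (fully open). A call has exactly 8 rows; each row shifts and turns the commanded pose from where the row before left it, along the tool's axes as they then stand; what a row does not reach is not made up. A row lasts 1/8 s, in which the tool goes at most 62.5 mm and 10.7 degrees, less where a joint would pass 70% of its speed; a pose out of reach is approached as far as the arm can. A call with a gripper value outside its range is refused whole. The fingers move at their own pace and stop on an object; FORCE is the grip in N (left out, the last holds). Time passes only in rows, so rows that do not move let the fingers close, or fill a call up. It gives the time, the measured TCP pose, the force and the opening at its end, in the units of the state.
- get_state(): the state, without advancing time (a new reading comes with each control period).
- read_camera(name): name is "scene" or "side" or "wrist"; returns the picture (480x640x3 uint8, blue, green, red); there is no depth.
- calibration(name): a dict with "fx", "fy", "cx", "cy" (pixels), "extrinsics" (4x4, takes a point from world to camera coordinates). Camera axes: x right, y down, z forward; pixel columns grow to the right and rows downward; lengths in m; the calibration is good to about 2 mm. A picture is of the moment at which its call begins: read the wrist's pose just before it. calibration takes no time and is no camera call; for the wrist camera it gives the pose at the moment of the call.
- hand_in(): hands the job in, once; it reports no verdict.
The state is a dict: "clock": time; "joint_pos": joint angles; "qvel": joint speeds; "tau": joint torques, N m; "tcp_pos": TCP position; "orientation": TCP orientation; "wrist_force": force on the tool from outside, world axes, zero at the start; "ft_torque": the same for the moment, N m; "finger_gap": finger opening in m.
Only numpy, scipy, OpenCV 4.12 (cv2) and the standard library are available. Lean on these libraries where they do the work, as an engineer would, in place of code of your own. Each camera call takes 0.05 s, during which the arm holds its last target.

## Working session

There is one attempt and no reset: what is moved stays moved. The work goes in short steps, Python scripts to look and compute and a shell command to move; the robot and the scene stay as the last step left them, time stands still between calls to the robot, and variables do not carry over. Pictures are saved under pics/ and viewed, and the job is handed in when it is done.

```bash
mkdir -p pics; python3 - <<'E'
from workcell import *
import cv2
s=get_state()
for k,v in s.items(): print(k,v)
for n in ["scene","side","wrist"]:
    c=calibration(n); print(n,c)
    cv2.imwrite(f"pics/{n}0.png",read_camera(n))
E
```

```text
clock 0.0
joint_pos [-1.37158809e+00  3.14000798e-01  4.50034830e-02  1.30357271e+00
  5.50751220e-06  1.43119299e+00]
qvel [ 0.00103542 -0.0006422  -0.00047351 -0.00100565 -0.00021279 -0.00016178]
tau [ 2.05375028e-05 -4.80625749e+01  2.98533386e+01  1.93622208e-02
 -7.15590454e-05 -9.38672542e-06]
tcp_pos [ 0.19106404 -0.54213446  0.40381837]
orientation [-8.86539055e-04  9.85684736e-01  1.68596605e-01 -2.36738829e-05]
wrist_force [-0.75415407  0.23831544 -0.76660577]
ft_torque [ 0.02426538  0.0525055  -0.0013471 ]
finger_gap 0.08532775314783736
scene {'fx': 480.38531144587796, 'fy': 480.38531144587796, 'cx': 317.3114664151131, 'cy': 240.82738990780211, 'extrinsics': array([[-0.77810542,  0.62812107,  0.00398368,  0.38204399],
       [ 0.44614541,  0.55711929, -0.70040872, -0.1926304 ],
       [-0.44216086, -0.54321452, -0.71373087,  1.06242577],
       [ 0.        ,  0.        ,  0.        ,  1.        ]])}
side {'fx': 437.61152835541077, 'fy': 437.61152835541077, 'cx': 321.3182815008362, 'cy': 237.2792937300689, 'extrinsics': array([[-0.99772884, -0.06341557, -0.0227076 ,  0.50209125],
       [-0.02315934,  0.63952373, -0.76842244,  0.06428817],
       [ 0.063252  , -0.76615133, -0.63953993,  0.73290333],
       [ 0.        ,  0.        ,  0.        ,  1.        ]])}
wrist {'fx': 418.8944679054417, 'fy': 418.8944679054417, 'cx': 321.8186417987546, 'cy': 248.72785591599285, 'extrinsics': array([[ 0.3319323 , -0.94330018, -0.00239035, -0.57301706],
       [-0.90776714, -0.32011571,  0.27108072, -0.03561464],
       [-0.25647568, -0.08781057, -0.96255365,  0.37844337],
       [ 0.        ,  0.        ,  0.        ,  1.        ]])}
```

View pics/scene0.png

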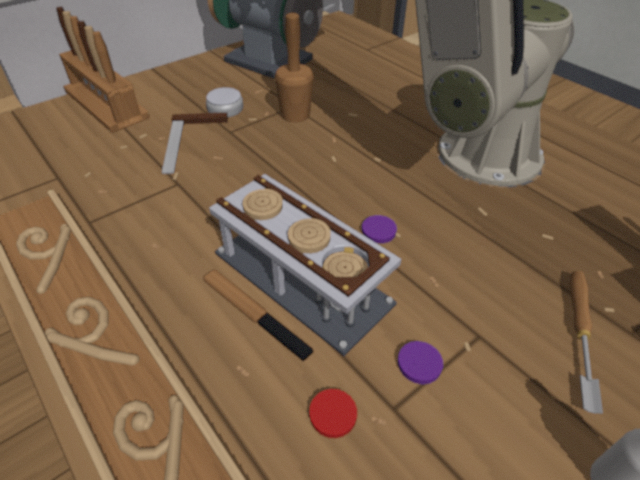

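View pics/side0.png

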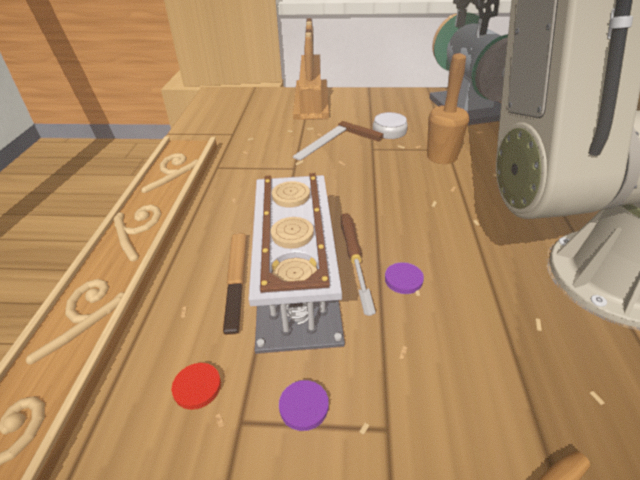

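View pics/wrist0.png

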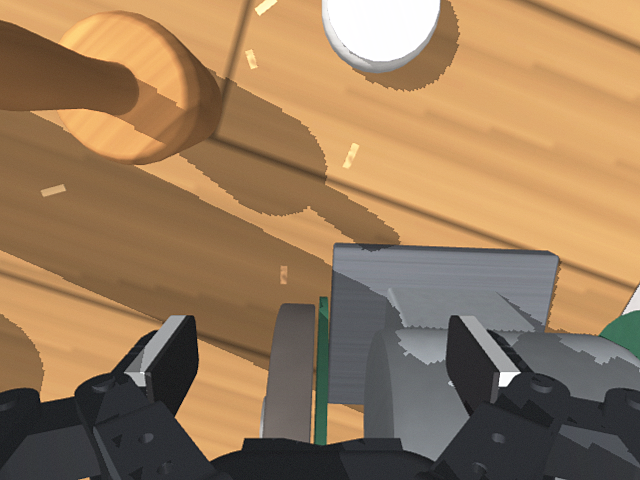

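The two loose beech blanks in the chute are at (309,235) for A and (263,203) for B in the scene view, and (292,231) and (291,192) in the side view. A third blank sits inside the mouth at scene (345,264) / side (296,270). The purple discs (379,229), (420,361) and the red disc (333,412) in the scene view are decoys. Next I'll triangulate.

```bash
cat > h.py <<'E'
import numpy as np, cv2
def P(c): 
    K=np.array([[c['fx'],0,c['cx']],[0,c['fy'],c['cy']],[0,0,1]]); return K@np.array(c['extrinsics'])[:3]
def ray(c,uv):
    E=np.array(c['extrinsics']);R=E[:3,:3];o=-R.T@E[:3,3]
    d=R.T@np.array([(uv[0]-c['cx'])/c['fx'],(uv[1]-c['cy'])/c['fy'],1]);return o,d
def onz(c,uv,z):
    o,d=ray(c,uv);return o+d*(z-o[2])/d[2]
def tri(c1,a,c2,b):
    X=cv2.triangulatePoints(P(c1),P(c2),np.array(a,float).reshape(2,1),np.array(b,float).reshape(2,1))[:,0];return X[:3]/X[3]
def proj(c,X):
    p=P(c)@np.append(X,1);return p[:2]/p[2]
E
python3 - <<'E'
from workcell import *
from h import *
a=cv2.imread('pics/scene0.png')[160:360,190:420]; b=cv2.imread('pics/side0.png')[160:360,220:380]
cv2.imwrite('pics/c1.png',cv2.resize(a,None,fx=3.2,fy=3,interpolation=cv2.INTER_CUBIC))
cv2.imwrite('pics/c2.png',cv2.resize(b,None,fx=3,fy=3,interpolation=cv2.INTER_CUBIC))
cs,cd=calibration('scene'),calibration('side')
for n,p,q in [('A',(309,235),(292,231)),('B',(263,203),(291,192)),('M',(345,264),(296,270))]:
    print(n,tri(cs,p,cd,q).round(4),onz(cs,p,.122).round(4),onz(cd,q,.122).round(4))
E
```

```text
A [0.542  0.0428 0.116 ] [0.5453 0.047  0.122 ] [0.5409 0.0511 0.122 ]
B [ 0.5554 -0.0585  0.1178] [ 0.5577 -0.0547  0.122 ] [ 0.5544 -0.0519  0.122 ]
M [0.5293 0.1109 0.1012] [0.5416 0.1233 0.122 ] [0.5259 0.1336 0.122 ]
```

View pics/c1.png

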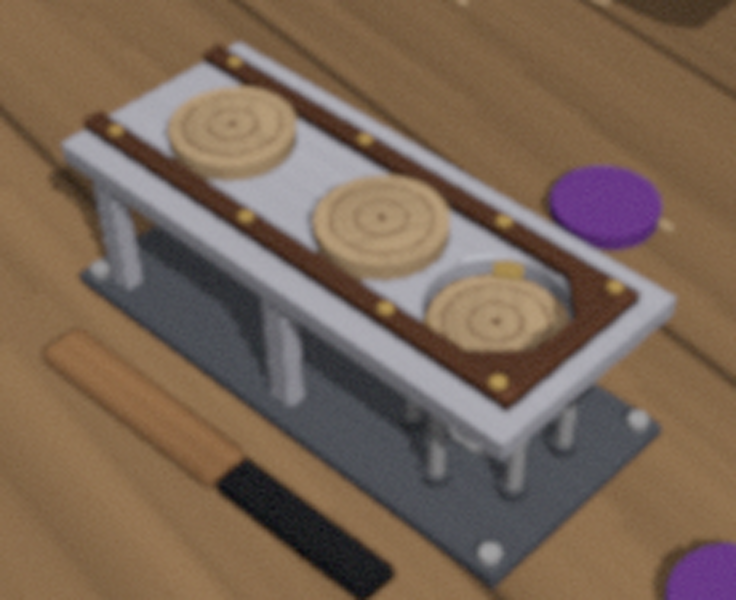

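View pics/c2.png

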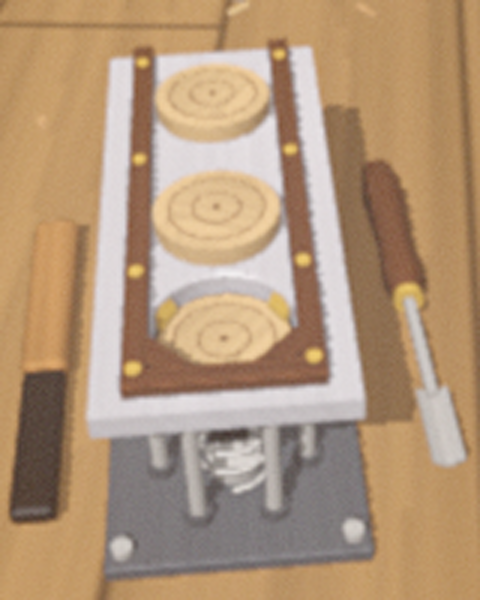

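```bash
python3 - <<'E'
from workcell import *
from h import *
from scipy.spatial.transform import Rotation as R
s=get_state(); q=s['orientation']; Rt=R.from_quat([q[1],q[2],q[3],q[0]]).as_matrix(); print(Rt.round(3))
E=np.array(calibration('wrist')['extrinsics']); Rc=E[:3,:3].T; o=-Rc@E[:3,3]
o_t=Rt.T@(o-s['tcp_pos']); Rct=Rt.T@Rc
print('cam in tool',o_t.round(4)); print(Rct.round(3))
# where does optical axis hit z=.122 for tool at height h aligned yaw 97.5
m=np.array([-.131,.991,0]); m/=np.linalg.norm(m)
R2=np.column_stack([m,np.cross([0,0,-1],m),[0,0,-1]])
for tz in (.40,.45):
  t=np.array([.55,0,tz]); oc=t+R2@o_t; d=R2@Rct[:,2]; p=oc+d*(.122-oc[2])/d[2]; print(tz,p-t, (p-t)@m, 'halfspan',(oc[2]-.122)*320/419)
E
```

```text
[[ 0.943  0.332 -0.   ]
 [ 0.332 -0.943  0.001]
 [ 0.    -0.001 -1.   ]]
cam in tool [ 0.068  -0.0009  0.0314]
[[-0.    -0.962 -0.271]
 [ 1.    -0.    -0.001]
 [ 0.001 -0.271  0.962]]
0.4 [-0.00087852 -0.00159539 -0.278     ] -0.0014664975751439839 halfspan 0.18835406695331952
0.45 [ 0.00092315 -0.01557309 -0.328     ] -0.015559763273046964 halfspan 0.22654022447121924
```

```bash
python3 - <<'E'
from workcell import *
from h import *
cs,cd=calibration('scene'),calibration('side')
print('mallet top',tri(cs,(292,16),cd,(457,56)),'base',onz(cs,(295,105),0.03))
print('lamp/grinder top side', onz(cs,(285,65),0))
# plan: 11 rows, 8 w/ turn
s0=np.array([.1911,-.5421]);g=np.array([.547,0.0]);d=(g-s0)/11*1000
yaw=19.4
for i in range(11):
    c,s=np.cos(np.radians(yaw)),np.sin(np.radians(yaw))
    x=np.array([c,s]);y=np.array([s,-c]); print(i,yaw,(d@x).round(1),(d@y).round(1)); 
    if i<8: yaw+=78.1/8
E
```

```text
mallet top [ 0.24339866 -0.39217884  0.23524025] base [ 0.2424414  -0.39292235  0.03      ]
lamp/grinder top side [ 1.01392536e-01 -6.28135832e-01  1.11022302e-16]
0 19.4 46.9 -35.7
1 29.162499999999998 52.3 -27.3
2 38.925 56.1 -18.0
3 48.6875 58.4 -8.2
4 58.45 58.9 1.8
5 68.2125 57.8 11.8
6 77.97500000000001 54.9 21.4
7 87.73750000000001 50.5 30.4
8 97.50000000000001 44.6 38.5
9 97.50000000000001 44.6 38.5
10 97.50000000000001 44.6 38.5
```

```bash
python3 -m crank '[[47,-36,-18,0,0,-9.8,1],[52,-27,-18,0,0,-9.8,1],[56,-18,-18,0,0,-9.8,1],[58,-8,0,0,0,-9.8,1],[59,2,0,0,0,-9.8,1],[58,12,0,0,0,-9.8,1],[55,21,0,0,0,-9.8,1],[50,30,0,0,0,-9.6,1]]'
```

```text
clock: 1.15
tcp_pos: [0.4491, -0.1465, 0.4587]
orientation: [0.0, 0.657, 0.754, -0.0]
wrist_force: [0.2, 0.1, -0.1]
finger_gap: 0.0852
```

```bash
python3 -m crank '[[44,39,0,0,0,0,1],[44,39,20,0,0,0,1],[44,39,20,0,0,0,1],[0,0,18,0,0,0,1],[0,0,0,0,0,0,1],[0,0,0,0,0,0,1],[0,0,0,0,0,0,1],[0,0,0,0,0,0,1]]'
python3 - <<'E'
from workcell import *
from h import *
import pickle
s=get_state(); c=calibration('wrist'); im=read_camera('wrist')
cv2.imwrite('pics/w1.png',im); pickle.dump((s,c),open('w1.pkl','wb')); print(s['tcp_pos'],s['orientation'])
E
```

```text
clock: 2.15
tcp_pos: [0.5469, -0.0027, 0.4016]
orientation: [0.001, 0.659, 0.752, 0.0]
wrist_force: [0.0, -0.2, 0.7]
finger_gap: 0.0856
[ 0.54692411 -0.00270184  0.40156521] [6.65859143e-04 6.59085998e-01 7.52067190e-01 3.81816578e-04]
```

View pics/w1.png

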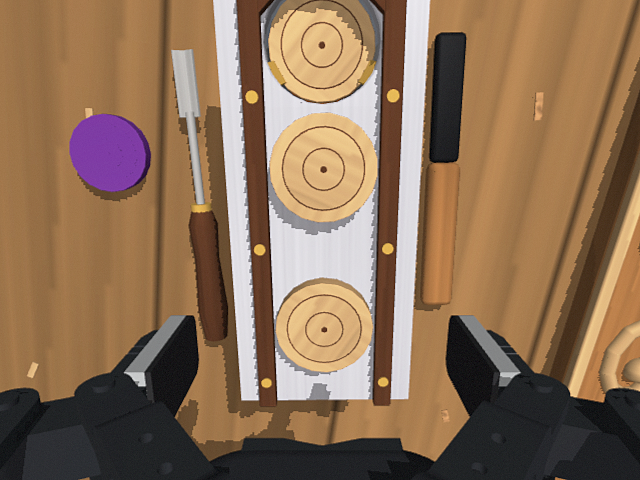

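The wrist view shows the resident blank in the mouth at (322,45), A at (324,169), B at (324,329), and the chute end at row 400. The purple disc at (110,152) is a decoy. I'll take a second view farther forward.

```bash
python3 -m crank '[[30,0,0,0,0,0,1],[30,0,0,0,0,0,1],[10,0,0,0,0,0,1],[0,0,0,0,0,0,1],[0,0,0,0,0,0,1],[0,0,0,0,0,0,1],[0,0,0,0,0,0,1],[0,0,0,0,0,0,1]]'
python3 - <<'E'
from workcell import *
from h import *
import pickle
s=get_state(); c=calibration('wrist'); im=read_camera('wrist')
cv2.imwrite('pics/w2.png',im); pickle.dump((s,c),open('w2.pkl','wb')); print(s['tcp_pos'],s['orientation'])
E
```

```text
clock: 3.2
tcp_pos: [0.5378, 0.067, 0.4006]
orientation: [0.0, 0.659, 0.752, -0.0]
wrist_force: [-0.7, -0.0, 0.6]
finger_gap: 0.0853
[0.53775502 0.06704203 0.40062683] [ 8.66756844e-06  6.58812538e-01  7.52307141e-01 -6.89558080e-05]
```

View pics/w2.png

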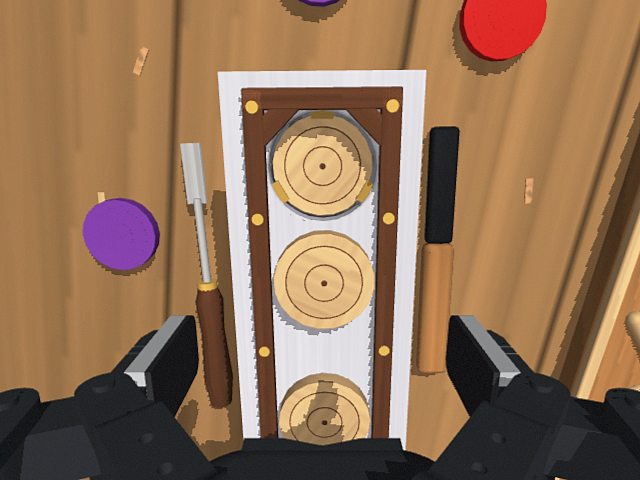

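```bash
python3 - <<'E'
from h import *
import pickle
V={}
for n in ('w1','w2'):
    im=cv2.imread(f'pics/{n}.png'); V[n]=(pickle.load(open(n+'.pkl','rb')),im)
def dot(im,p,r=7):
    g=cv2.cvtColor(im,cv2.COLOR_BGR2GRAY).astype(float); x,y=p; w=g[y-r:y+r+1,x-r:x+r+1]; w=np.clip(np.median(w)-30-w,0,None); yy,xx=np.mgrid[y-r:y+r+1,x-r:x+r+1]
    return (np.array([(xx*w).sum(),(yy*w).sum()])/w.sum())
def stud(im,p,r=9):
    x,y=p; w=im[y-r:y+r+1,x-r:x+r+1].astype(float); w=np.clip(w[...,1]-w[...,0]-60,0,None); yy,xx=np.mgrid[y-r:y+r+1,x-r:x+r+1]
    return (np.array([(xx*w).sum(),(yy*w).sum()])/w.sum())
c1,c2=V['w1'][0][1],V['w2'][0][1]; i1,i2=V['w1'][1],V['w2'][1]
R={}
for n,a,b,f in [('M',(322,45),(322,166),dot),('A',(324,169),(324,283),dot),('B',(324,329),(324,423),dot),
  ('sL1',(251,96),(257,219),stud),('sR1',(393,96),(388,219),stud),('sL2',(259,249),(264,351),stud),('sR2',(387,249),(384,351),stud)]:
    pa,pb=f(i1,a),f(i2,b); R[n]=tri(c1,pa,c2,pb); z={'M':.099}.get(n,.122 if n in 'AB' else .118); print(n,pa.round(1),pb.round(1),R[n].round(4),onz(c1,pa,z).round(4)[:2],onz(c2,pb,z).round(4)[:2])
# all studs on z=.118 plane from w2
L=np.array([onz(c2,stud(i2,p),.118) for p in [(251,106),(257,219),(264,351)]]); Rr=np.array([onz(c2,stud(i2,p),.118) for p in [(392,106),(388,219),(384,351)]])
mid=(L+Rr)/2; print(L.round(4).tolist(),Rr.round(4).tolist(),mid.round(4).tolist())
m=mid[0]-mid[2]; m/=np.linalg.norm(m); print('dir',m,np.degrees(np.arctan2(m[1],m[0])))
# deck far edge row70, end-stop inner edge row ~110 
for nm,p,z in [('deck end L',(219,71),.11),('deck end R',(426,70),.11),('chute end',(None),0)][:2]: print(nm,onz(c2,p,z).round(4))
cv2.imwrite('pics/c3.png',cv2.resize(i2[60:240,210:440],None,fx=3,fy=3,interpolation=cv2.INTER_CUBIC))
E
```

```text
M [321.5  44.8] [322.2 165.9] [0.5307 0.1146 0.0987] [0.5308 0.1145] [0.5307 0.1146]
A [323.2 169.2] [323.7 283.1] [0.541  0.0447 0.1218] [0.5409 0.0447] [0.541  0.0448]
B [323.9 329.4] [324.2 422.4] [ 0.555  -0.0573  0.1217] [ 0.5549 -0.0571] [ 0.5549 -0.0571]
sL1 [251.3  96.5] [257. 219.] [0.4953 0.0793 0.1186] [0.4952 0.0793] [0.4952 0.0792]
sR1 [392.6  95.2] [388.2 218. ] [0.5745 0.0905 0.1186] [0.5746 0.0905] [0.5746 0.0903]
sL2 [259.1 249.4] [263.8 351.2] [ 0.5078 -0.0098  0.1184] [ 0.5078 -0.0099] [ 0.5078 -0.01  ]
sR2 [387.3 248.3] [383.6 350.3] [0.5872 0.0013 0.1181] [0.5872 0.0012] [0.5872 0.0012]
[[0.4861, 0.1437, 0.118], [0.4952, 0.0792, 0.118], [0.5078, -0.01, 0.118]] [[0.5655, 0.1549, 0.118], [0.5746, 0.0903, 0.118], [0.5872, 0.0012, 0.118]] [[0.5258, 0.1493, 0.118], [0.5349, 0.0848, 0.118], [0.5475, -0.0044, 0.118]]
dir [-0.13979583  0.99018035  0.        ] 98.0360317674674
deck end L [0.4648 0.1608 0.11  ]
deck end R [0.5825 0.177  0.11  ]
```

View pics/c3.png

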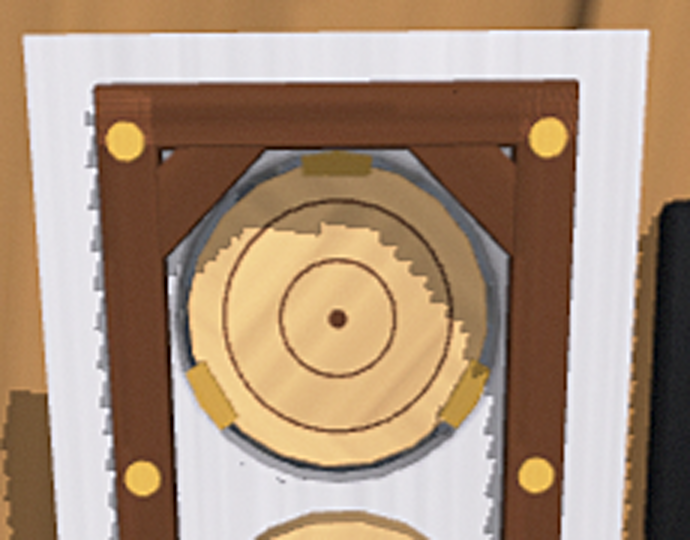

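```bash
python3 -m crank '[[-25,0,0,0,0,-0.4,0],[-25,0,0,0,0,0,0],[-24,0,0,0,0,0,0],[0,0,0,0,0,0,0],[0,0,0,0,0,0,0],[0,0,40,0,0,0,0],[0,0,40,0,0,0,0],[0,0,13,0,0,0,0]]' 30
python3 - <<'E'
from workcell import *
from h import *
s=get_state(); c=calibration('wrist'); im=read_camera('wrist')
print(s['tcp_pos'],s['orientation'],s['finger_gap'],s['wrist_force'])
cv2.imwrite('pics/w3.png',im); cv2.imwrite('pics/sd3.png',cv2.resize(read_camera('side')[120:340,200:420],None,fx=2.7,fy=2.7))
E
```

```text
clock: 4.25
tcp_pos: [0.5466, -0.0049, 0.3054]
orientation: [-0.002, 0.656, 0.755, -0.001]
wrist_force: [-0.0, -0.3, -0.3]
finger_gap: 0.0001
[ 0.54663915 -0.00493458  0.30542543] [-0.00185266  0.65552851  0.75516732 -0.0011259 ] 9.242103395866052e-05 [-0.03043391 -0.28577863 -0.30904119]
```

View pics/w3.png

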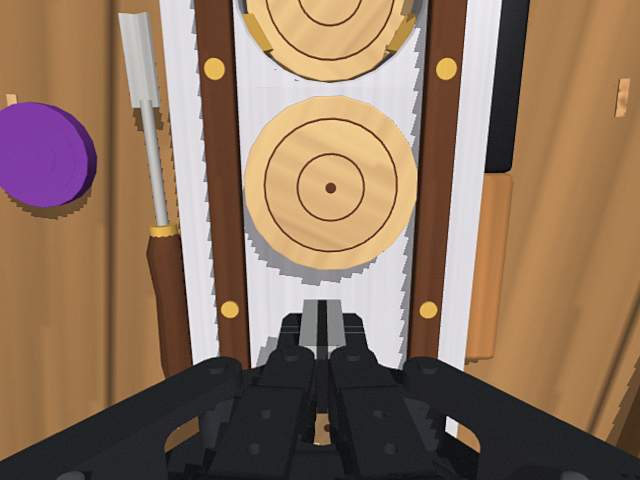

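View pics/sd3.png

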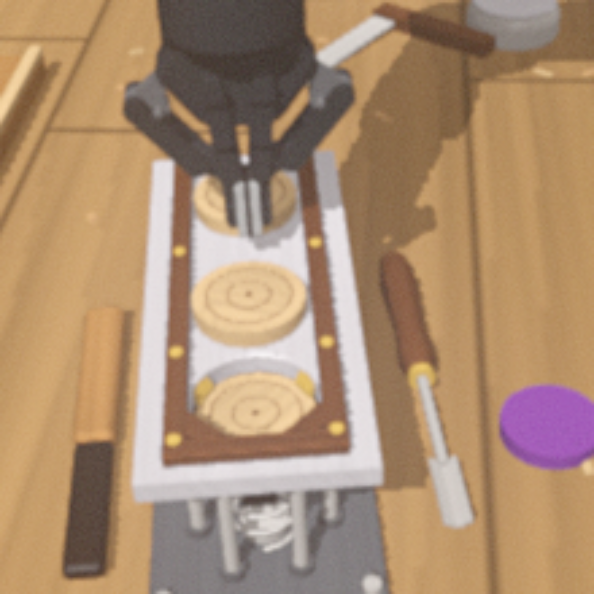

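```bash
python3 -m crank '[[0,0,10,0,0,0,0],[0,0,9.5,0,0,0,0],[0,0,0,0,0,0,0],[10,0,0,0,0,0,0],[10,0,0,0,0,0,0],[10,0,0,0,0,0,0],[10,0,0,0,0,0,0],[10,0,0,0,0,0,0]]'
python3 - <<'E'
from workcell import *
from h import *
s=get_state(); c=calibration('wrist'); im=read_camera('wrist')
print(s['tcp_pos'],s['orientation'],s['wrist_force'])
cv2.imwrite('pics/w4.png',im)
E
```

```text
clock: 5.35
tcp_pos: [0.5408, 0.0444, 0.2883]
orientation: [0.0, 0.656, 0.755, 0.0]
wrist_force: [-0.2, -1.3, 0.3]
finger_gap: -0.0002
[0.54079943 0.04439859 0.28833313] [1.98496813e-04 6.55859032e-01 7.54883360e-01 5.83936118e-05] [-0.18994922 -1.27239113  0.34655313]
```

View pics/w4.png

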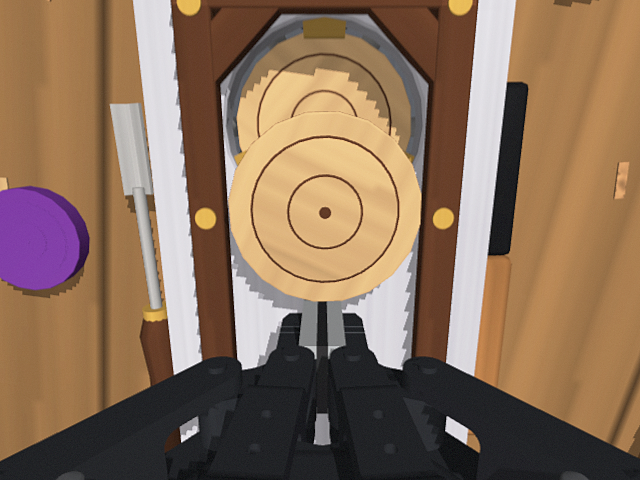

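```bash
python3 -m crank '[[7,0,2,0,0,0,0],[7,0,0,0,0,0,0],[6,0,0,0,0,0,0],[5,0,0,0,0,0,0],[4,0,0,0,0,0,0],[0,0,0,0,0,0,0],[0,0,0,0,0,0,0],[0,0,0,0,0,0,0]]'
python3 - <<'E'
from workcell import *
from h import *
s=get_state(); c=calibration('wrist'); im=read_camera('wrist')
print(s['tcp_pos'],s['orientation'],s['wrist_force'])
cv2.imwrite('pics/w5.png',im)
E
```

```text
clock: 6.4
tcp_pos: [0.5368, 0.0722, 0.2861]
orientation: [-0.0, 0.656, 0.755, 0.0]
wrist_force: [-0.3, -0.1, 0.1]
finger_gap: 0.0003
[0.53681934 0.07218471 0.28613544] [-5.52490310e-05  6.56064303e-01  7.54704993e-01  1.06302910e-05] [-0.34196351 -0.06441183  0.08602632]
```

View pics/w5.png

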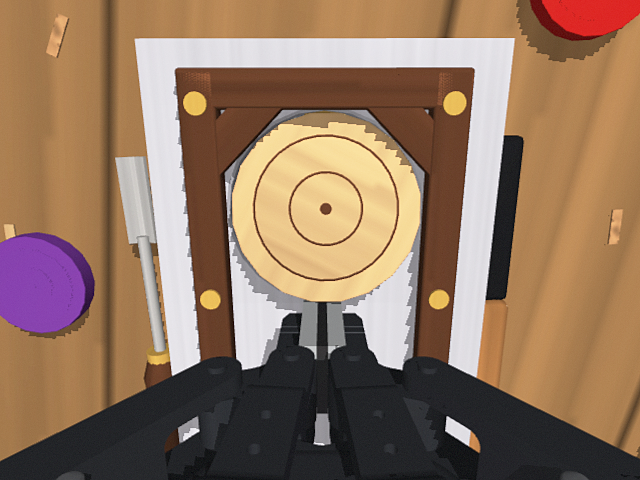

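```bash
python3 - <<'E'
from workcell import *
from h import *
c=calibration('wrist'); s=get_state(); O=np.array([.5308,.1145]); m=np.array([-.1398,.9902]);n=np.array([.9902,.1398])
for z in (.122,.117):
    for p in [(325.5,209),(233,209),(420.5,209),(322,109),(326,302)]:
        q=onz(c,p,z)[:2]-O; print(z,p,'s',(q@m*1e3).round(1),'lat',(q@n*1e3).round(1))
E
```

```text
0.122 (325.5, 209) s 2.6 lat 0.4
0.122 (233, 209) s 2.6 lat -29.3
0.122 (420.5, 209) s 2.6 lat 30.8
0.122 (322, 109) s 33.0 lat -0.7
0.122 (326, 302) s -29.5 lat 0.6
0.117 (325.5, 209) s 1.7 lat 0.4
0.117 (233, 209) s 1.7 lat -30.4
0.117 (420.5, 209) s 1.7 lat 32.0
0.117 (322, 109) s 33.3 lat -0.7
0.117 (326, 302) s -31.7 lat 0.6
```

```bash
python3 -m crank '[[-2,0,-12,0,0,0,0],[0,0,-13,0,0,0,0],[22,0,0,0,0,0,0],[23.5,0,0,0,0,0,0],[0,0,0,0,0,0,0],[0,0,16,0,0,0,0],[0,0,4,0,0,0,0],[0,0,3,0,0,0,0]]'
```

```text
clock: 7.45
tcp_pos: [0.5309, 0.1146, 0.2887]
orientation: [0.0, 0.656, 0.754, -0.0]
wrist_force: [-2.4, -1.3, 11.9]
finger_gap: 0.0001
```

```bash
python3 -m crank '[[0,0,4,0,0,0,0],[0,0,4,0,0,0,0],[0,0,4,0,0,0,0],[0,0,4,0,0,0,0],[0,0,3,0,0,0,0],[0,0,0,0,0,0,0],[0,0,0,0,0,0,0],[0,0,0,0,0,0,0]]'
```

```text
clock: 8.45
tcp_pos: [0.5314, 0.1144, 0.2699]
orientation: [0.001, 0.656, 0.754, 0.0]
wrist_force: [-1.0, -1.6, 6.4]
finger_gap: -0.0001
```

```bash
python3 -m crank '[[0,0,1,0,0,0,0],[0,0,1,0,0,0,0],[0,0,0.5,0,0,0,0],[0,0,0,0,0,0,0],[0,0,0,0,0,0,0],[0,0,0,0,0,0,0],[0,0,0,0,0,0,0],[0,0,0,0,0,0,0]]'
python3 -m crank '[[0,0,-15,0,0,0,0],[0,0,-25,0,0,0,0],[0,0,-25,0,0,0,0],[-40,0,0,0,0,0,0],[-40,0,0,0,0,0,0],[0,0,0,0,0,0,0],[0,0,0,0,0,0,0],[0,0,0,0,0,0,0]]'
python3 - <<'E'
from workcell import *
from h import *
s=get_state(); c=calibration('wrist'); im=read_camera('wrist')
print(s['tcp_pos'],s['orientation'],s['wrist_force'])
cv2.imwrite('pics/w6.png',im)
cv2.imwrite('pics/sd6.png',cv2.resize(read_camera('side')[170:350,230:370],None,fx=3.2,fy=3.2))
import pickle; pickle.dump((s,c),open('w6.pkl','wb'))
E
```

```text
clock: 9.45
tcp_pos: [0.5313, 0.1144, 0.2675]
orientation: [0.001, 0.656, 0.754, 0.0]
wrist_force: [-0.3, -0.9, 7.2]
finger_gap: -0.0004
clock: 10.45
tcp_pos: [0.5417, 0.0368, 0.3316]
orientation: [-0.0, 0.656, 0.755, -0.0]
wrist_force: [0.1, -1.4, 0.4]
finger_gap: 0.0
[0.54167564 0.03681391 0.33163127] [-2.68193813e-04  6.55660224e-01  7.55056019e-01 -8.45384746e-05] [ 0.05921251 -1.40554741  0.41627056]
```

View pics/w6.png

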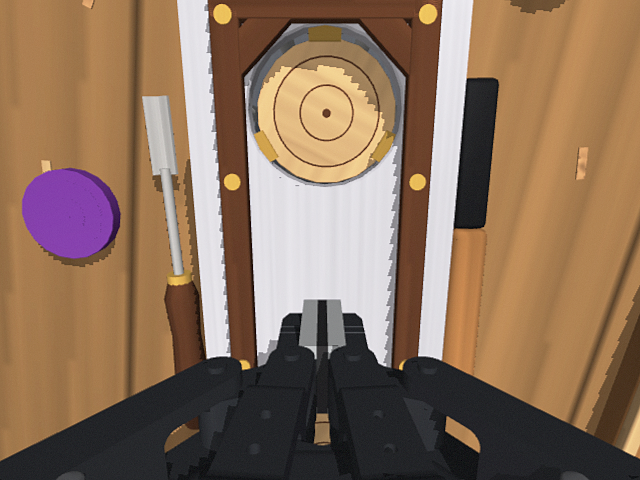

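View pics/sd6.png

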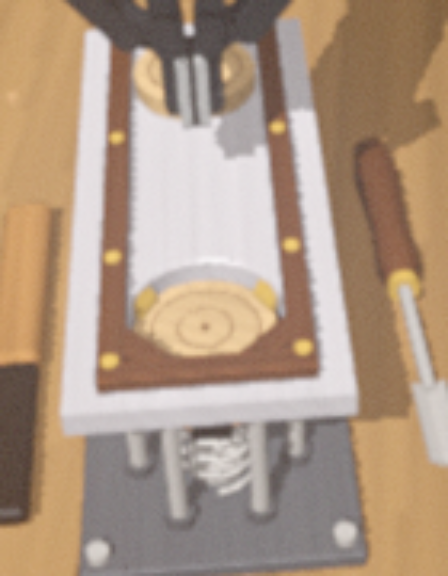

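The wrist view shows A lying below the three brass catches at (324,33), (265,147) and (383,148), with all three out over its rim. Next is blank B.

```bash
python3 -m crank '[[-50,0,0,0,0,0,0],[-50,0,0,0,0,0,0],[-45,0,0,0,0,0,0],[0,0,0,0,0,0,0],[0,0,0,0,0,0,0],[0,0,15,0,0,0,0],[0,0,10,0,0,0,0],[0,0,0,0,0,0,0]]'
python3 - <<'E'
from workcell import *
from h import *
s=get_state(); im=read_camera('wrist')
O=np.array([.5308,.1145]); m=np.array([-.1398,.9902]);n=np.array([.9902,.1398])
q=s['tcp_pos'][:2]-O;print(s['tcp_pos'],s['orientation'],s['wrist_force'],q@m,q@n)
c=calibration('wrist')
cv2.imwrite('pics/w7.png',im)
E
```

```text
clock: 11.55
tcp_pos: [0.5615, -0.1065, 0.3051]
orientation: [-0.001, 0.656, 0.755, -0.001]
wrist_force: [0.5, 0.1, 0.1]
finger_gap: -0.0004
[ 0.56148585 -0.10647529  0.30509443] [-1.34968546e-03  6.55544430e-01  7.55155174e-01 -5.84941782e-04] [0.50049441 0.09926952 0.06251756] -0.22309961738938874 -0.000507218795060483
```

View pics/w7.png

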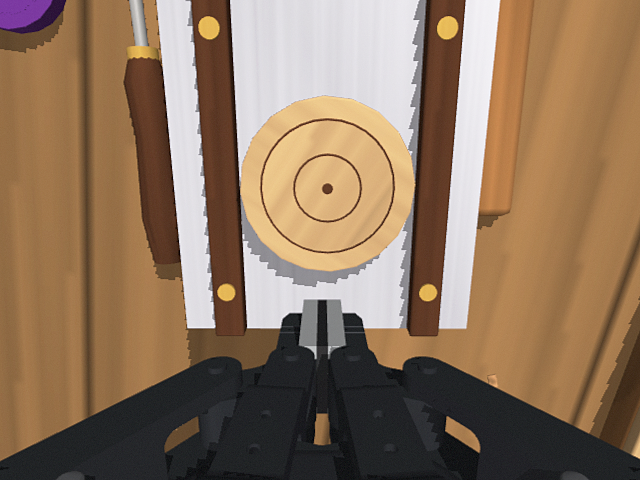

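```bash
python3 -m crank '[[0,0,10,0,0,0,0],[0,0,9,0,0,0,0],[7,0,0,0,0,0,0],[13,0,0,0,0,0,0],[15,0,0,0,0,0,0],[15,0,0,0,0,0,0],[15,0,0,0,0,0,0],[15,0,0,0,0,0,0]]'
python3 -m crank '[[15,0,0,0,0,0,0],[14,0,0,0,0,0,0],[13,0,0,0,0,0,0],[12,0,0,0,0,0,0],[10,0,0,0,0,0,0],[6,0,0,0,0,0,0],[0,0,0,0,0,0,0],[0,0,0,0,0,0,0]]'
python3 - <<'E'
from workcell import *
from h import *
s=get_state(); im=read_camera('wrist')
O=np.array([.5308,.1145]); m=np.array([-.1398,.9902]);n=np.array([.9902,.1398])
q=s['tcp_pos'][:2]-O;print(s['tcp_pos'],s['wrist_force'],q@m,q@n)
cv2.imwrite('pics/w8.png',im)
E
```

```text
clock: 12.6
tcp_pos: [0.5508, -0.027, 0.2879]
orientation: [0.0, 0.656, 0.755, 0.0]
wrist_force: [0.6, -1.3, 0.3]
finger_gap: 0.0001
clock: 13.6
tcp_pos: [0.5412, 0.0409, 0.2876]
orientation: [0.0, 0.656, 0.755, -0.0]
wrist_force: [0.5, -0.5, -1.3]
finger_gap: -0.0001
[0.54124887 0.04091283 0.28762324] [ 0.49875011 -0.48490039 -1.32382055] -0.07432677139464014 5.897937075560224e-05
```

View pics/w8.png

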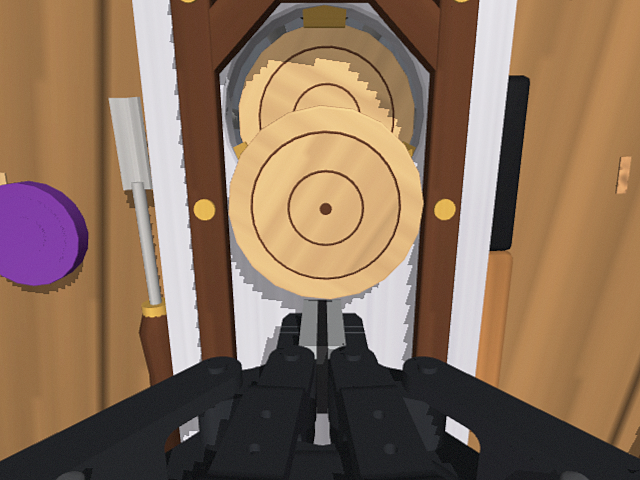

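```bash
python3 -m crank '[[7,0,1.5,0,0,0,0],[7,0,0,0,0,0,0],[7,0,0,0,0,0,0],[6,0,0,0,0,0,0],[4.5,0,0,0,0,0,0],[0,0,0,0,0,0,0],[0,0,0,0,0,0,0],[0,0,0,0,0,0,0]]'
python3 - <<'E'
from workcell import *
from h import *
s=get_state(); im=read_camera('wrist')
O=np.array([.5308,.1145]); m=np.array([-.1398,.9902]);n=np.array([.9902,.1398])
q=s['tcp_pos'][:2]-O;print(s['tcp_pos'],s['wrist_force'],q@m,q@n)
cv2.imwrite('pics/w9.png',im)
E
```

```text
clock: 14.65
tcp_pos: [0.5369, 0.0721, 0.2862]
orientation: [0.0, 0.656, 0.755, 0.0]
wrist_force: [0.4, -1.4, 0.3]
finger_gap: -0.0001
[0.53688751 0.07211478 0.28619447] [ 0.39030501 -1.3780054   0.33174824] -0.04282088292101424 0.00010239733269422086
```

View pics/w9.png

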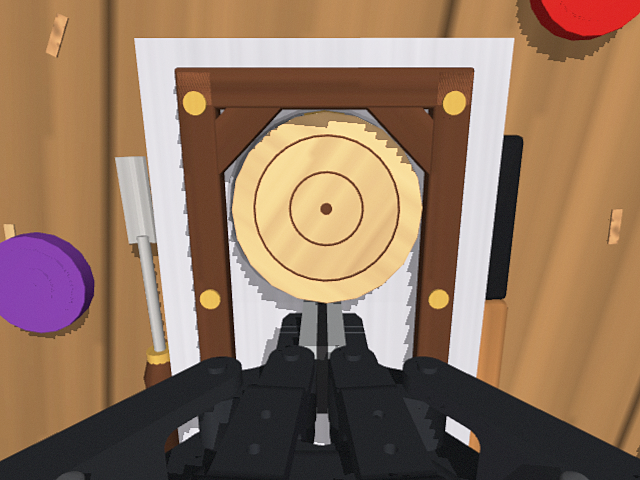

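B sits the same way A did, with its dot at (326,209). Same press sequence.

```bash
python3 -m crank '[[-2,0,-12,0,0,0,0],[0,0,-13,0,0,0,0],[22,0,0,0,0,0,0],[23.5,0,0,0,0,0,0],[0,0,0,0,0,0,0],[0,0,16,0,0,0,0],[0,0,4,0,0,0,0],[0,0,3,0,0,0,0]]'
python3 -m crank '[[0,0,4,0,0,0,0],[0,0,4,0,0,0,0],[0,0,4,0,0,0,0],[0,0,4,0,0,0,0],[0,0,3,0,0,0,0],[0,0,1,0,0,0,0],[0,0,1.5,0,0,0,0],[0,0,0,0,0,0,0]]'
```

```text
clock: 15.7
tcp_pos: [0.5309, 0.1147, 0.2889]
orientation: [0.0, 0.656, 0.754, -0.0]
wrist_force: [-3.5, -1.3, 12.3]
finger_gap: -0.0
clock: 16.7
tcp_pos: [0.5313, 0.1144, 0.2675]
orientation: [0.001, 0.656, 0.754, 0.0]
wrist_force: [-0.9, -0.9, 7.9]
finger_gap: -0.0004
```

```bash
python3 -m crank '[[0,0,0,0,0,0,0],[0,0,-15,0,0,0,0],[0,0,-25,0,0,0,0],[0,0,-35,0,0,0,0],[-40,0,-20,0,0,0,0],[-40,0,-20,0,0,0,0],[0,0,0,0,0,0,0],[0,0,0,0,0,0,0]]'
python3 - <<'E'
from workcell import *
from h import *
s=get_state(); c=calibration('wrist'); im=read_camera('wrist')
print(s['tcp_pos'],s['wrist_force'])
cv2.imwrite('pics/w10.png',im)
cv2.imwrite('pics/sd10.png',cv2.resize(read_camera('side')[170:350,230:370],None,fx=3.2,fy=3.2))
import pickle; pickle.dump((s,c),open('w10.pkl','wb'))
E
```

```text
clock: 17.7
tcp_pos: [0.5416, 0.036, 0.3813]
orientation: [-0.001, 0.656, 0.754, -0.0]
wrist_force: [-0.3, 0.4, 0.2]
finger_gap: -0.0001
[0.54156184 0.03599144 0.38134513] [-0.3436242   0.41828722  0.20708198]
```

View pics/w10.png

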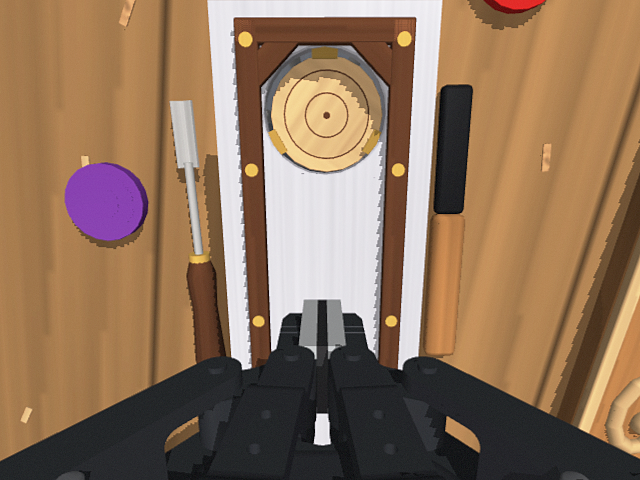

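View pics/sd10.png

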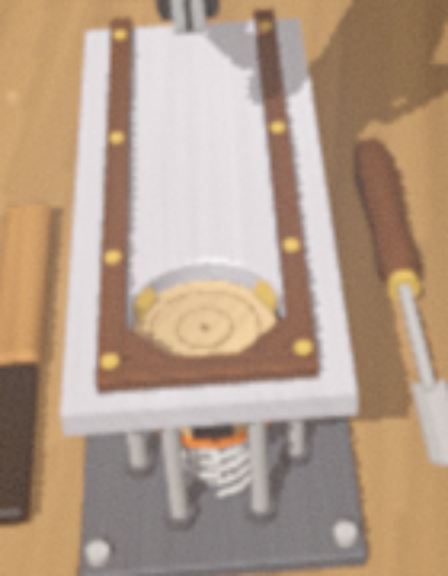

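```bash
python3 - <<'E'
from workcell import *
from h import *
import pickle
s,c=pickle.load(open('w10.pkl','rb')); cd=calibration('side')
d=(230+205/3.2,170+326/3.2)
p=(326.5,115)
X=tri(c,p,cd,d);print(X, onz(c,p,.099),X[:2]-[.5308,.1145])
im=cv2.imread('pics/w10.png');cv2.imwrite('pics/c10.png',cv2.resize(im[35:185,250:400],None,fx=4,fy=4,interpolation=cv2.INTER_CUBIC))
E
```

```text
[0.53217389 0.11382866 0.09898097] [0.53214187 0.11382289 0.099     ] [ 0.00137389 -0.00067134]
```

View pics/c10.png

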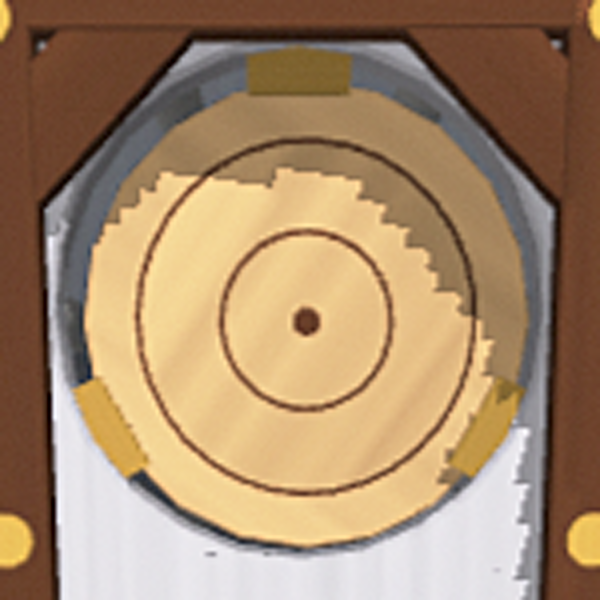

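The crop shows all three catches over B's rim. Its top measures z = 0.099, which is 11 mm below the deck, and its centre is 1.5 mm off the axis. The robot is clear, so I'm handing in.

```bash
python3 -c "
from workcell import *
print(get_state()['wrist_force']); print(hand_in())"
```

```text
[-0.92161922 -0.38058901  0.86865121]
the job is handed in; nothing more can be done
None
```

Both blanks are in the magazine and look held under the catches. I handed the job in with about 18 s on the clock; no verdict is reported.

**What I did:** I found the chute, mouth and blanks from two wrist-camera positions. With the fingers shut, I then pushed A, and afterwards B, along the lane to the end stop. I pressed each one down at mid-face until the fingertips stood about 15.5 mm below the deck. The forces I read while pressing were 6 to 12 N.

**Last checks:**
- **Top blank (B):** all three catches lie over its rim. Its top measured 11.0 mm below the deck and its centre about 1.5 mm off the mouth's axis.
- **Lower blank (A):** after its own press, I saw all three catches over its rim. At the end it lies under B, so I couldn't see it.
- **Follower:** I had no reading of the joint. The orange plate showed lower in the side view after the second press, which fits two more blanks in the stack.
- **Robot:** the arm stood clear, with wrist force near zero.

None of the checks failed or disagreed.

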